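# Unbar and open the sample locker

## Task

Open the barred sample locker on the lab bench: lift the locking bar straight up and level out of its two open-topped brackets, so that both ends come clear together, and lay it down in the long blue tray without dropping it. Only then press the door in at its yellow dot until the catch lets go and it springs ajar, and swing the door wide open, about square to the locker's front or further. Leave the jar and the beaker standing where they are.

Things in the scene. Friction and masses are not known exactly. Their poses are not given: they have to be found in the camera images.
- locker: white steel locker fixed to the bench, 340 wide (y) x 220 deep (x) x 205 mm high. Origin: on the bench under the middle of its front plane; +x points from the front into the locker, +y to the left of someone facing the front, z up. Front: two fixed side stiles 48 mm wide and, flush between, the blue door. The roof starts 34 mm behind the front; the door stands 35 mm higher than roof and stiles
- bracket_left (a point): middle of the slot floor of the left (locker +y) dark U bracket: 20 mm before the locker's front plane, 146 mm left of its middle, 155 mm above the bench. Slot open at the top and both sides, 24 mm wide fore-aft, 30 mm deep (rim at 185 mm); bracket 22 mm long in y, reaching 37 mm out from the front plane
- bracket_right (a point): the same point of the right (-y) U bracket, 146 mm right of the middle
- bar: loose aluminium locking bar, 340 mm long (its y), 20 x 20 mm section, black ends, about 0.35 kg; on its middle a red upright grip 18 (x) x 20 (y) mm, rising 60 mm above the bar's top face. Origin: centre of the section at mid length, 10 mm above its underside; z up. At the start it lies in both brackets, 10 mm clear of the door, parallel to the locker's front
- bar_grip (a point): point in the middle of the red grip, 48 mm above the bar's origin and 22 mm below the grip's top; pinch the 20 mm width along y (along the bar)
- bar_left (a point): centre of the bar's +y end face
- bar_right (a point): centre of the bar's -y end face
- tray: long blue open tray, fixed to the bench, on the side the locker's front looks to: 400 (its x) x 100 (its y) x 30 mm high, walls and floor 5 mm. Origin: centre of its underside. The bar lies in it lengthwise along the tray's x, either way round
- door (a joint): blue door's angle (rad): 0 closed; positive open, free edge swinging out from the front, stop at 1.7; negative pressed in, stop at -0.062. Pressed in 9 to 10 mm at the dot (5 to 8 N; end stop at 12 mm) its catch lets go for good, and a spring drives it to about 0.5 rad as the presser backs off; then it turns easily and stays put
- door_press (a point): centre of the yellow dot (34 mm across) on the door's outer face, moving with the door: 205 mm from the hinge, 20 mm below the door's top edge; the top edge above it is yellow too
- door_hinge (a point): on the door's hinge axis (upright, at its left edge), 240 mm above the bench at the door's top, in the plane of its outer face, 120 mm left of the locker's middle. Door: 238 wide, 15 thick, from 26 to 240 mm above the bench, 0.6 kg
- door_edge (a point): top corner of the door's free edge, on its inner face, 239 mm from the hinge; moves with the door
- jar: small glass jar with white cap, 48 mm across, 65 mm high, standing on the bench; origin centre of its underside
- beaker: small green glass beaker, 50 mm across the rim, 60 mm high; origin centre of its underside
There are look-alikes about, which are no part of the job. Leave any purple look-alike of the jar alone. What is shaped like the beaker but purple is not meant.

How it is judged:
On the way, in this order (a step that is already met when the one before it is completed fails the run):
1. the bar is lifted out of both brackets, both ends above the rims while still over them (z of each of bar_left, bar_right in the frame of locker above 0.197 m and x of bar_left in the frame of locker between -0.06 and 0.02 m and x of bar_right in the frame of locker between -0.06 and 0.02 m), for 0.05 s.
2. the bar lies in the tray, let go and at rest (x of bar_left in the frame of tray between -0.198 and 0.198 m and y of bar_left in the frame of tray between -0.048 and 0.048 m and z of each of bar_left, bar_right in the frame of tray below 0.03 m and x of bar_right in the frame of tray between -0.198 and 0.198 m and y of bar_right in the frame of tray between -0.048 and 0.048 m and contact force between each of the fingers, the arm and bar below 0.05 N and linear speed of bar below 0.03 m/s), for 0.2 s.
3. the door has been released and stands ajar (over 0.25 rad) (value of joint door above 0.25 rad), for 0.05 s.
4. the door is swung wide open (over 1.4 rad) (value of joint door above 1.4 rad), for 0.2 s.
At the end, for the whole second after the job is handed in: The bar lies in the tray with both ends inside its walls and down on its floor (ends' centres under 30 mm above the bench), untouched and at rest; the door stands open by more than 1.4 rad and still; jar and beaker are upright and within 30 mm of where they were (all of step 2 and value of joint door above 1.4 rad and velocity of joint door between -0.05 and 0.05 rad/s and distance of each of jar, beaker from where it was at the start of the episode below 0.03 m and angle between each of jar, beaker's own z axis and vertical below 0.2 rad).
It fails at once if the bar is canted by more than 0.12 rad (about 40 mm between its ends) while an end is still in or at its bracket (((z of bar_left in the frame of locker between 0.14 and 0.195 m and x of bar_left in the frame of locker above -0.045 m and y of bar_left in the frame of locker between -0.25 and 0.25 m) or (z of bar_right in the frame of locker between 0.14 and 0.195 m and x of bar_right in the frame of locker above -0.045 m and y of bar_right in the frame of locker between -0.25 and 0.25 m)) and (angle between bar's own y axis and vertical below 1.451 rad or angle between bar's own y axis and vertical above 1.691 rad)).
It fails at once if the bar is dropped (falls free, faster than 0.6 m/s) (contact force between each of the fingers, the arm and bar below 0.02 N and linear speed of bar above 0.6 m/s).
It fails at once if a bystander is pushed more than 30 mm or tipped over (distance of any of jar, beaker from where it was at the start of the episode above 0.03 m or angle between any of jar, beaker's own z axis and vertical above 0.5 rad).
It also fails if it takes over 67 s, if anything falls off the work surface, if the arm or the gripper's body presses on something with over 40 N, if the wrist force passes 120 N, or if a joint passes its speed limit or range.

## Robot

A 6-joint arm with a two-finger parallel gripper is mounted at the origin on the work surface. World frame = base frame: x ahead of the robot, y to its left, z up, the work surface at z = 0. Lengths are in m, angles in rad, forces in N, time in s.
With the tool pointing down it reaches from about 0.4 to 0.825 m from the base axis. Payload 7 kg.
Tool frame: the origin (TCP) lies between the finger pads; the fingertips stand 19 mm ahead of it and the grasp point (between the pads) is the TCP; z points along the fingers, y is the line along which they close (so a half turn about z gives the same grasp; the last joint's range is limited). The gripper opens to 88 mm and grips with 3 to 60 N. Pads are 19 mm wide; open, the fingers measure 130 mm over their backs; the gripper's body (78 mm by 193 mm) begins 47 mm behind the grasp point.
Start: joints at [-1.019, 0.359, 0.012, 0, -1.224, -0.288], TCP at [0.176, -0.652, 0.246] pointing down, gripper open.
Joint ranges: [-3.07, 3.07], [-1.43, 2.12], [-1.02, 1.25], [-3.03, 1.67], [-3.05, -0], [-3.03, 3.03]. Speed limits (rad/s): [2.39, 2.39, 3.01, 3.14, 3.14, 3.14].

## Interface

Orientations are given as [roll, pitch, yaw] about the fixed x, y, z axes, in that order (R = Rz(yaw) Ry(pitch) Rx(roll)).
In Python, from bench import manip gives the robot as it stands.
- The arm moves only by the shell command python3 -m pendant 'ROWS' [FORCE]. ROWS is JSON, a list of rows, each a list of 3 entries, a list of its own where there are three numbers: the shift along the tool's x, y, z in mm, then the turn, a rotation vector about the tool's x, y, z in degrees, then the finger opening in mm, from 0 to 87.6. In form: [[[tx, ty, tz], [wx, wy, wz], claw], ...]. A call has 1 to 12 rows; each row is the pose to reach, as a shift and turn from the pose commanded when the call began, along the tool's axes at that moment; what a row does not reach only later rows make up. A row lasts 1/8 s, in which the tool goes at most 62.5 mm and 10.7 degrees, less where a joint would pass 70% of its speed; a pose out of reach is approached as far as the arm can. A call with a gripper value outside its range is refused whole. The fingers move at their own pace and stop on an object; FORCE is the grip in N (left out, the last holds). Time passes only in rows, so rows that repeat a pose let the fingers close. It gives the time, the measured TCP pose, the force, the opening and the grip force at its end, in the units of the state.
- manip.get_state(): the state, without advancing time (a new reading comes with each control period).
- manip.read_camera(name): name is "scene" or "top" or "wrist"; returns the picture (420x560x3 uint8, red, green, blue); there is no depth.
- manip.get_calibration(name): a dict with "mtx" (3x3 intrinsics, pixels), "k1" (the pictures are not rectified: a ray, as slopes to the right and down, at radius r is drawn at 1 + k1 r^2 times it, then the intrinsics apply), "world_from_camera" (4x4, takes a point from camera to world coordinates). Camera axes: x right, y up, looking along -z (the intrinsics and any distortion apply to the point x, -y, -z); pixel columns grow to the right and rows downward; lengths in m; the calibration is good to about 2 mm. A picture is of the moment at which its call begins: read the wrist's pose just before it. get_calibration takes no time and is no camera call; for the wrist camera it gives the pose at the moment of the call.
- manip.hand_in(): hands the job in; it is judged then, once.
The state is a dict: "clock": time; "joint_positions": joint angles; "qd": joint speeds; "joint_torque": joint torques, N m; "eef_pos": TCP position; "tcp_rot": TCP orientation; "wrist_force": force on the tool from outside, world axes, zero at the start; "torque": the same for the moment, N m; "gripper_width": finger opening in m; "grip_force": force on a finger pad.
Only numpy, scipy, OpenCV 4.12 (cv2) and the standard library are available. Lean on these libraries where they do the work, as an engineer would, in place of code of your own. Each camera call takes 0.05 s, during which the arm holds its last target. There are 200 camera calls.

## Working session

There is one attempt and no reset: what is moved stays moved. The work goes in short steps, Python scripts to look and compute and a shell command to move; the robot and the scene stay as the last step left them, time stands still between calls to the robot, and variables do not carry over. Pictures are saved under pics/ and viewed, at most 10 in all, crops included, and the job is handed in when it is done.

```bash
mkdir -p pics; cat > h.py <<'E'
import numpy as np, cv2
from bench import manip
from scipy.spatial.transform import Rotation as R
def snap(n,f):
    c=manip.get_calibration(n); im=np.array(manip.read_camera(n)); cv2.imwrite('pics/'+f,im[:,:,::-1]); return im,c
def ray(c,u,v):
    K=np.array(c['mtx']);k=c['k1']
    d=np.array([(u-K[0,2])/K[0,0],(v-K[1,2])/K[1,1]]);s=d.copy()
    for _ in range(30): s=d/(1+k*(s@s))
    T=np.array(c['world_from_camera']); r=T[:3,:3]@np.array([s[0],-s[1],-1]); return T[:3,3],r/np.linalg.norm(r)
def onz(c,u,v,z):
    o,r=ray(c,u,v); return o+r*(z-o[2])/r[2]
def proj(c,p):
    K=np.array(c['mtx']);T=np.array(c['world_from_camera']); q=T[:3,:3].T@(np.array(p)-T[:3,3]); s=np.array([q[0],-q[1]])/-q[2]
    s=s*(1+c['k1']*(s@s)); return K[0,0]*s[0]+K[0,2],K[1,1]*s[1]+K[1,2]
def tri(ca,pa,cb,pb):
    A=np.zeros((3,3));b=np.zeros(3);L=[ray(ca,*pa),ray(cb,*pb)]
    for o,r in L:
        P=np.eye(3)-np.outer(r,r);A+=P;b+=P@o
    x=np.linalg.solve(A,b); return x,[np.linalg.norm((np.eye(3)-np.outer(r,r))@(x-o)) for o,r in L]
def totool(dw):
    s=manip.get_state(); return R.from_euler('xyz',s['tcp_rot']).inv().apply(dw)
E
python3 - <<'E'
from h import *
a,c=snap('top','top0.png');b,d=snap('scene','sc0.png')
cv2.imwrite('pics/both.png',cv2.resize(np.hstack([a,b])[:,:,::-1],(800,300)))
print(manip.get_state()); print(c,d)
E
```

```text
{'clock': 0.1, 'joint_positions': array([-1.01891505e+00,  3.59335375e-01,  1.11584646e-02, -3.11084253e-04,
       -1.22407047e+00, -2.88079241e-01]), 'qd': array([ 0.00140378, -0.00191139,  0.00209924,  0.00241156,  0.00018545,
        0.0001806 ]), 'joint_torque': array([-2.33376806e-03, -5.84163594e+01,  2.93748862e+01,  7.01525465e+00,
        1.01779494e-02, -6.72638180e-05]), 'eef_pos': array([ 0.17587231, -0.65127527,  0.24470635]), 'tcp_rot': array([ 3.14011830e+00, -1.31898036e-04, -2.87789644e+00]), 'wrist_force': array([-0.56909731, -1.2725486 ,  0.4023133 ]), 'torque': array([-0.0105194 , -0.01438028, -0.00843125]), 'grip_force': 0.0, 'gripper_width': 0.08748460607681986}
{'mtx': array([[428.35812561,   0.        , 274.63147508],
       [  0.        , 428.35812561, 217.48990231],
       [  0.        ,   0.        ,   1.        ]]), 'k1': -0.12663197439249624, 'world_from_camera': array([[-0.00171726,  0.99470693, -0.10273836,  0.4337943 ],
       [-0.99993568, -0.00285987, -0.01097527, -0.05237   ],
       [-0.011211  ,  0.1027129 ,  0.99464786,  1.16869526],
       [ 0.        ,  0.        ,  0.        ,  1.        ]])} {'mtx': array([[465.56680527,   0.        , 278.06009333],
       [  0.        , 465.56680527, 206.95641777],
       [  0.        ,   0.        ,   1.        ]]), 'k1': 0.028961461612025913, 'world_from_camera': array([[-0.63305129, -0.60128705,  0.48754482,  1.04514774],
       [ 0.77410263, -0.49443684,  0.39534457,  0.34781828],
       [ 0.00334455,  0.62768312,  0.77846176,  0.92082375],
       [ 0.        ,  0.        ,  0.        ,  1.        ]])}
```

View pics/top0.png

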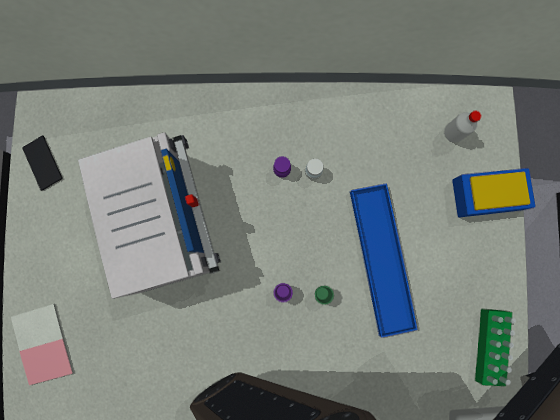

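View pics/sc0.png

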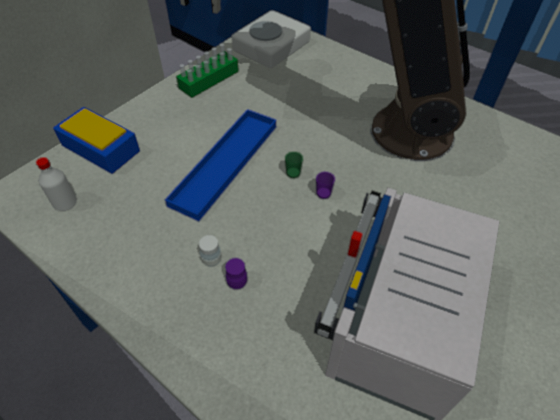

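The top view shows the locker at left, facing right (world -y). Its hinge side is towards the robot (195,258) and the yellow patch is at (168,162). Red candidates are the bar grip (191,201) and the bottle cap (475,117), and I choose the grip. For the tray, the long one is at (384,260) and the blue box with the yellow top at (493,192) is not it. The jar is at (314,167) and the beaker at (323,295). The purple twins at (282,167) and (283,292) are to be left alone.

```bash
python3 - <<'E'
from h import *
top=cv2.imread('pics/top0.png');sc=cv2.imread('pics/sc0.png')
c=manip.get_calibration('top');d=manip.get_calibration('scene')
def comps(im,lo,hi,amin=15):
    h=cv2.cvtColor(im,cv2.COLOR_BGR2HSV); m=cv2.inRange(h,lo,hi)
    n,l,s,ce=cv2.connectedComponentsWithStats(m); return [(s[i],ce[i],l==i) for i in range(1,n) if s[i,4]>=amin]
for nm,im in(('top',top),('sc',sc)):
  for col,lo,hi in(('red',(0,170,90),(8,255,255)),('yel',(20,150,90),(35,255,255)),('grn',(55,80,30),(85,255,255)),('pur',(130,100,40),(155,255,255)),):
    print(nm,col,[(s[4],s[:4].tolist(),ce.round(1).tolist()) for s,ce,_ in comps(im,lo,hi)])
# grip
def red(im): return [ce for s,ce,_ in comps(im,(0,170,90),(8,255,255))]
t=[x for x in red(top) if x[0]<250][0]; s=[x for x in red(sc) if x[0]>250][0]
print('grip tri',tri(c,t,d,s),'onz .225',onz(c,*t,.225))
# tray
m=[x for x in comps(top,(100,150,60),(125,255,255),2000) if 340<x[1][0]<420][0][2].astype(np.uint8)
r=cv2.minAreaRect(np.argwhere(m)[:,::-1].astype(np.float32)); b=cv2.boxPoints(r)
P=np.array([onz(c,*p,.03) for p in b]);print('tray',P.round(3),P.mean(0),[np.linalg.norm(P[i]-P[i-1]) for i in range(4)])
m=[x for x in comps(sc,(100,150,60),(125,255,255),2000)]
print([(x[0],x[1]) for x in m])
for p in((182,143),(213,262)): print('end',onz(c,*p,.185))
for nm,p,z in(('jar',(314,167),.065),('beaker',(323,295),.06)): print(nm,onz(c,*p,z))
w=np.hstack([cv2.resize(top[130:280,140:240],(400,600)),cv2.resize(sc[185:345,310:417],(400,600))]);cv2.imwrite('pics/crop1.png',w)
E
```

```text
top red [(np.int32(82), [469, 111, 12, 10], [474.9, 115.6]), (np.int32(61), [186, 195, 9, 9], [189.7, 198.9])]
top yel [(np.int32(64), [163, 156, 8, 14], [166.7, 162.6]), (np.int32(1826), [470, 172, 60, 38], [499.6, 190.4])]
top grn [(np.int32(273), [315, 286, 19, 18], [323.8, 294.5]), (np.int32(1852), [475, 309, 37, 77], [491.8, 346.6])]
top pur [(np.int32(282), [274, 157, 17, 20], [281.8, 166.6]), (np.int32(274), [274, 283, 19, 19], [282.7, 292.2])]
sc red [(np.int32(86), [37, 158, 12, 11], [41.9, 162.1]), (np.int32(85), [351, 231, 11, 13], [356.2, 236.3])]
sc yel [(np.int32(1363), [60, 109, 66, 41], [92.6, 128.6]), (np.int32(108), [351, 271, 11, 18], [355.9, 279.6])]
sc grn [(np.int32(1277), [176, 52, 62, 45], [207.4, 75.2]), (np.int32(358), [285, 152, 18, 26], [293.2, 163.8])]
sc pur [(np.int32(383), [316, 172, 19, 26], [324.3, 184.0]), (np.int32(531), [226, 258, 21, 31], [235.6, 273.2])]
grip tri (array([0.57333792, 0.14840897, 0.22671206]), [np.float64(0.00045973339860644563), np.float64(0.0004597333986064759)]) onz .225 [0.57382084 0.14837134 0.225     ]
tray [[ 0.624 -0.241  0.03 ]
 [ 0.646 -0.345  0.03 ]
 [ 0.251 -0.418  0.03 ]
 [ 0.233 -0.316  0.03 ]] [ 0.43849937 -0.32982718  0.03      ] [np.float64(0.3984605488121291), np.float64(0.10584916281198493), np.float64(0.40107885373156227), np.float64(0.1035822380461234)]
[(array([ 166,  110,  110,  111, 4536], dtype=int32), array([220.26410935, 165.05687831]))]
end [0.7143416 0.1787502 0.185    ]
end [0.43302062 0.10024314 0.185     ]
jar [ 0.68084945 -0.14385427  0.065     ]
beaker [ 0.34801426 -0.16390982  0.06      ]
```

View pics/crop1.png

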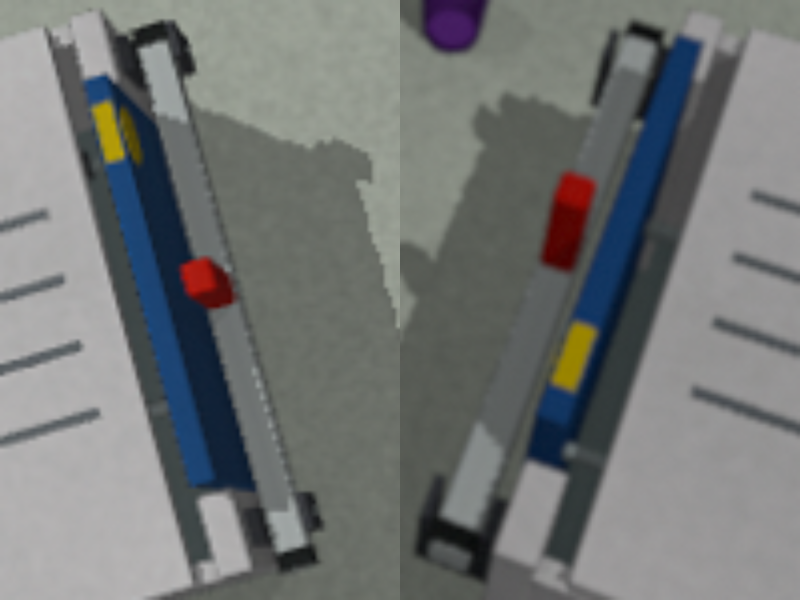

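The crop shows the red grip upright on the grey bar with the blue door behind it. The bar's ends lie at roughly (180,140) and (213,269) in the top view, and the yellow dot and its top edge are near the far end. The choice of grip is confirmed. Next I compute the hover point over it.

```bash
python3 - <<'E'
from h import *
c=manip.get_calibration('top')
a=onz(c,140+158/4,130+45/4,.175);b=onz(c,140+290/4,130+555/4,.175)
print(a,b,np.linalg.norm(a-b),np.degrees(np.arctan2(*(a-b)[1::-1])))
s=manip.get_state();print(totool(np.array([.573,.148,.36])-s['eef_pos'])*1000)
E
```

```text
[0.72163628 0.18734536 0.175     ] [0.41740201 0.10282165 0.175     ] 0.31575741391818923 15.526592130471332
[-591.71673624  668.30457858 -114.38650515]
```

```bash
python3 -m pendant '[[[-20,23,-25],[0,0,-4],60],[[-60,68,-60],[0,0,-12],60],[[-100,113,-90],[0,0,-20],60],[[-140,158,-114],[0,0,-29],60],[[-180,203,-114],[0,0,-38],60],[[-220,248,-114],[0,0,-47],60],[[-260,293,-114],[0,0,-56],60],[[-300,338,-114],[0,0,-65],60],[[-340,383,-114],[0,0,-74],60],[[-380,428,-114],[0,0,-82],60],[[-405,457,-114],[0,0,-90],60],[[-420,473,-114],[0,0,-90],60]]'; python3 -c "
from h import *
s=manip.get_state();print(totool(np.array([.573,.148,.36])-s['eef_pos'])*1000,np.degrees(s['tcp_rot']))"
```

```text
clock: 1.6
eef_pos: [0.4585, -0.0835, 0.3592]
tcp_rot: [3.141, 0.0, -1.303]
wrist_force: [-0.1, -0.6, -0.5]
gripper_width: 0.0603
grip_force: 0.0
[-192.92227862 -171.71233211   -0.78924845] [ 1.79969299e+02  1.77621595e-02 -7.46459127e+01]
```

```bash
python3 -m pendant '[[[-20,-18,0],[0,0,0],60],[[-60,-53,0],[0,0,0],60],[[-100,-89,0],[0,0,0],60],[[-140,-125,0],[0,0,0],60],[[-175,-156,0],[0,0,0],60],[[-193,-172,0],[0,0,0],60],[[-193,-172,0],[0,0,0],60],[[-193,-172,0],[0,0,0],60]]'; python3 - <<'E'
from h import *
s=manip.get_state();w,c=snap('wrist','w1.png');print(s['eef_pos'],s['tcp_rot'],c['world_from_camera'].round(3).tolist())
E
```

```text
clock: 2.6
eef_pos: [0.5735, 0.145, 0.3595]
tcp_rot: [3.141, -0.0, -1.307]
wrist_force: [0.2, 0.6, -0.2]
gripper_width: 0.0603
grip_force: 0.0
[0.57351872 0.1450342  0.35949974] [ 3.14112305e+00 -2.05184930e-04 -1.30724556e+00] [[-0.965, 0.252, 0.067, 0.591], [-0.261, -0.934, -0.244, 0.08], [0.001, -0.254, 0.967, 0.499], [0.0, 0.0, 0.0, 1.0]]
```

View pics/w1.png

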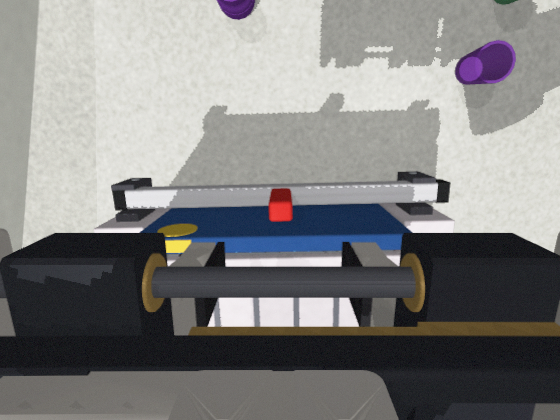

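The wrist view shows the grip at (281,205) with its bright top face at about rows 203-220. The bar runs from (125,195) to (445,188), and the dot is at (178,230). I refine grip and bar angle from this.

```bash
python3 - <<'E'
from h import *
im=cv2.imread('pics/w1.png');c=manip.get_calibration('wrist')
h=cv2.cvtColor(im,cv2.COLOR_BGR2HSV)
m=cv2.inRange(h,(0,150,60),(8,255,255))|cv2.inRange(h,(173,150,60),(180,255,255))
ys,xs=np.nonzero(m); print(xs.min(),xs.max(),ys.min(),ys.max())
for y in range(ys.min(),ys.max()+1,2): r=xs[ys==y]; print(y,r.min(),r.max(),h[y,int(r.mean())].tolist())
# bar top edges: light grey rows by column
for u in(160,200,240,320,360,400):
    col=im[160:260,u].astype(int); sat=h[160:260,u,1]; v=h[160:260,u,2]
    print(u,[(160+i,v[i],sat[i]) for i in range(16,56,2)])
E
```

```text
268 292 189 221
189 273 288 [1, 216, 110]
191 272 289 [1, 203, 113]
193 271 290 [0, 193, 116]
195 271 290 [1, 220, 109]
197 270 290 [1, 209, 112]
199 270 290 [1, 222, 109]
201 270 290 [0, 212, 144]
203 269 291 [1, 201, 206]
205 269 291 [0, 195, 232]
207 269 291 [0, 195, 232]
209 269 292 [1, 197, 232]
211 269 291 [1, 198, 231]
213 269 292 [1, 197, 231]
215 269 292 [1, 195, 233]
217 269 292 [1, 198, 232]
219 269 291 [1, 197, 229]
221 272 282 [176, 177, 134]
160 [(176, np.uint8(226), np.uint8(7)), (178, np.uint8(224), np.uint8(7)), (180, np.uint8(224), np.uint8(7)), (182, np.uint8(226), np.uint8(7)), (184, np.uint8(224), np.uint8(7)), (186, np.uint8(177), np.uint8(6)), (188, np.uint8(112), np.uint8(5)), (190, np.uint8(196), np.uint8(3)), (192, np.uint8(230), np.uint8(3)), (194, np.uint8(232), np.uint8(2)), (196, np.uint8(229), np.uint8(1)), (198, np.uint8(229), np.uint8(3)), (200, np.uint8(231), np.uint8(2)), (202, np.uint8(232), np.uint8(3)), (204, np.uint8(230), np.uint8(1)), (206, np.uint8(221), np.uint8(2)), (208, np.uint8(124), np.uint8(4)), (210, np.uint8(118), np.uint8(11)), (212
[... 2926 characters left out ...]
76, np.uint8(41), np.uint8(31)), (178, np.uint8(38), np.uint8(34)), (180, np.uint8(69), np.uint8(11)), (182, np.uint8(114), np.uint8(7)), (184, np.uint8(180), np.uint8(4)), (186, np.uint8(176), np.uint8(6)), (188, np.uint8(172), np.uint8(4)), (190, np.uint8(171), np.uint8(4)), (192, np.uint8(168), np.uint8(8)), (194, np.uint8(167), np.uint8(8)), (196, np.uint8(171), np.uint8(7)), (198, np.uint8(168), np.uint8(6)), (200, np.uint8(166), np.uint8(6)), (202, np.uint8(122), np.uint8(4)), (204, np.uint8(44), np.uint8(29)), (206, np.uint8(38), np.uint8(27)), (208, np.uint8(104), np.uint8(12)), (210, np.uint8(125), np.uint8(8)), (212, np.uint8(127), np.uint8(14)), (214, np.uint8(124), np.uint8(12))]
```

```bash
python3 - <<'E'
from h import *
c=manip.get_calibration('wrist')
g=onz(c,280.5,211.2,.235);a=onz(c,160,207.3,.175);b=onz(c,400,202.6,.175)
print(g,a,b,np.degrees(np.arctan2(*(a-b)[1::-1])))
n=np.array([a[1]-b[1],-(a[0]-b[0]),0]);n/=-np.linalg.norm(n); print('grip centre to back edge (10 exp)',(a-g)[:2]@n[:2]*1000)
print('width', np.linalg.norm(onz(c,268.5,211,.235)-onz(c,292,211,.235)), 'depth',np.linalg.norm(onz(c,280,202,.235)-onz(c,280,220.5,.235)))
s=manip.get_state();print(totool(np.array([g[0],g[1],.213])-s['eef_pos'])*1000,np.degrees(s['tcp_rot']))
E
```

```text
[0.57427299 0.14911237 0.235     ] [0.69005313 0.19275382 0.175     ] [0.45565335 0.12446788 0.175     ] 16.242033212995157
grip centre to back edge (10 exp) 9.516483706767753
width 0.019592526299924893 depth 0.0159755608022019
[ -3.9511547   -1.83010435 146.84513465] [-1.79990575e+02 -8.91749978e-04 -7.49218912e+01]
```

Two measurements agree (about 1 mm on the grip, and the angle is ~16°). I go down and pinch.

```bash
python3 -m pendant '[[[-4,-2,20],[0,0,-1],60],[[-4,-2,60],[0,0,-1],60],[[-4,-2,100],[0,0,-1],60],[[-4,-2,130],[0,0,-1],60],[[-4,-2,147],[0,0,-1],60],[[-4,-2,147],[0,0,-1],60],[[-4,-2,147],[0,0,-1],10],[[-4,-2,147],[0,0,-1],10],[[-4,-2,147],[0,0,-1],10],[[-4,-2,147],[0,0,-1],10],[[-4,-2,147],[0,0,-1],10]]' 40
```

```text
clock: 4.03
eef_pos: [0.5747, 0.1501, 0.2127]
tcp_rot: [-3.142, -0.0, -1.289]
wrist_force: [-1.7, -0.1, 2.3]
gripper_width: 0.0199
grip_force: 40.0
```

```bash
python3 -m pendant '[[[0,0,-8],[0,0,0],10],[[0,0,-20],[0,0,0],10],[[0,0,-35],[0,0,0],10],[[0,0,-50],[0,0,0],10],[[0,0,-65],[0,0,0],10],[[0,0,-75],[0,0,0],10],[[0,0,-75],[0,0,0],10],[[0,0,-75],[0,0,0],10]]'; python3 - <<'E'
from h import *
s=manip.get_state();t,_=snap('scene','sc2.png')
for z in(.20,.063): print(totool(np.array([.4385,-.330,z])-s['eef_pos'])*1000,np.degrees(s['tcp_rot']))
E
```

```text
clock: 5.03
eef_pos: [0.5744, 0.15, 0.287]
tcp_rot: [3.141, 0.0, -1.29]
wrist_force: [0.6, 0.9, -5.0]
gripper_width: 0.0199
grip_force: 40.0
[423.46869961 263.60141712  87.32124884] [ 1.79943377e+02  3.47545943e-03 -7.38895528e+01]
[423.46061618 263.4271661  224.32113778] [ 1.79943377e+02  3.47545943e-03 -7.38895528e+01]
```

View pics/sc2.png

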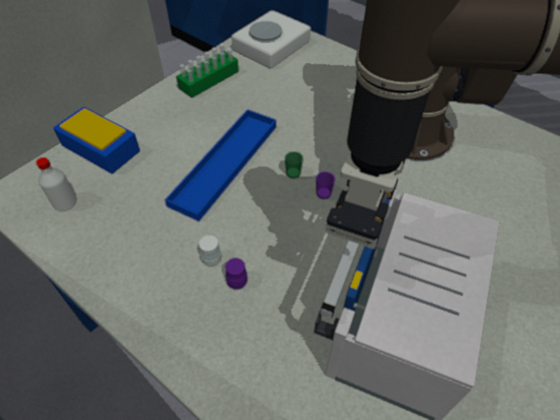

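The view shows the bar held level above both brackets, its far end near (328,318). I move it over the tray.

```bash
python3 -m pendant '[[[12,7,0],[0,0,0],10],[[43,26,0],[0,0,0],10],[[85,53,0],[0,0,1],10],[[130,81,0],[0,0,2],10],[[175,109,0],[0,0,3],10],[[220,137,10],[0,0,4],10],[[265,165,30],[0,0,5],10],[[310,193,60],[0,0,5.4],10],[[355,221,90],[0,0,5.4],10],[[390,243,110],[0,0,5.4],10],[[415,258,120],[0,0,5.4],10],[[423,263,125],[0,0,5.4],10]]' && python3 -m pendant '[[[0,0,0],[0,0,0],10],[[0,0,0],[0,0,0],10]]'; python3 - <<'E'
from h import *
s=manip.get_state();w,c=snap('wrist','w3.png');t,_=snap('top','t3.png')
print(totool(np.array([.4385,-.330,.063])-s['eef_pos'])*1000,np.degrees(s['tcp_rot']))
cv2.imwrite('pics/c3.png',np.hstack([w[:,:,::-1],t[140:380,300:460,::-1].repeat(1,0) if 0 else cv2.resize(t[140:350,320:450,::-1],(240,420))]))
E
```

```text
clock: 6.58
eef_pos: [0.4379, -0.3309, 0.1615]
tcp_rot: [3.14, 0.001, -1.386]
wrist_force: [0.6, -0.4, -4.6]
gripper_width: 0.0196
grip_force: 40.0
clock: 6.82
eef_pos: [0.4398, -0.3288, 0.1631]
tcp_rot: [-3.141, -0.0, -1.383]
wrist_force: [-0.1, 0.9, -3.5]
gripper_width: 0.0198
grip_force: 40.0
[  0.88285959   1.62465439 100.05350074] [-1.79960991e+02 -1.87145289e-02 -7.92518344e+01]
```

View pics/c3.png

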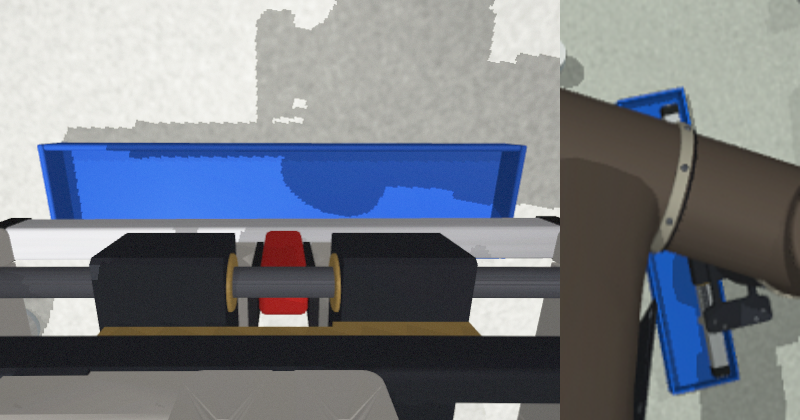

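The wrist view shows the tray (38-526 wide) parallel to the bar and centred under the grip at (284,270). I lower, release, and rise.

```bash
python3 -m pendant '[[[1,1,20],[0,0,0],10],[[1,1,50],[0,0,0],10],[[1,1,75],[0,0,0],10],[[1,1,90],[0,0,0],10],[[1,1,96],[0,0,0],10],[[1,1,100],[0,0,0],10],[[1,1,100],[0,0,0],10],[[1,1,100],[0,0,0],10]]'
```

```text
clock: 7.92
eef_pos: [0.439, -0.3306, 0.0631]
tcp_rot: [-3.141, -0.0, -1.384]
wrist_force: [-0.5, -0.5, -4.7]
gripper_width: 0.0201
grip_force: 40.0
```

```bash
python3 -m pendant '[[[0,0,1],[0,0,0],10],[[0,0,2],[0,0,0],10],[[0,0,2],[0,0,0],10]]'; python3 -m pendant '[[[0,0,0],[0,0,0],30],[[0,0,0],[0,0,0],50],[[0,0,0],[0,0,0],50],[[0,0,-20],[0,0,0],50],[[0,0,-70],[0,0,0],50],[[0,0,-130],[0,0,0],50],[[0,0,-190],[0,0,0],50],[[0,0,-240],[0,0,0],50],[[0,0,-260],[0,0,0],50]]'; python3 - <<'E'
from h import *
w,c=snap('wrist','w4.png');s=manip.get_state()
print(s['eef_pos'],s['joint_positions'])
# locker frame
th=np.radians(15.9);X=np.array([-np.sin(th),np.cos(th),0]);Y=np.array([-np.cos(th),-np.sin(th),0])
g=np.array([.5745,.1497,0]); F=g+.020*X; hinge=F+.12*Y; dot=hinge-.205*Y
print('F',F,'hinge',hinge,'dot',dot,'free edge',hinge-.238*Y)
t=manip.get_calibration('top');d=manip.get_calibration('scene')
for z,o in((.24,.0075),): p=dot+o*X+[0,0,z]; print('yel top edge pred px',proj(t,p),'(166.7,162.6 meas, incl dot)',proj(d,p),'(355.9,279.6)')
E
```

```text
clock: 8.3
eef_pos: [0.439, -0.3307, 0.0627]
tcp_rot: [-3.141, -0.001, -1.383]
wrist_force: [-4.5, 5.4, 15.0]
gripper_width: 0.02
grip_force: 40.0
clock: 9.43
eef_pos: [0.4395, -0.331, 0.3243]
tcp_rot: [-3.137, -0.003, -1.384]
wrist_force: [0.0, -0.3, -0.7]
gripper_width: 0.0496
grip_force: 0.0
[ 0.43982098 -0.33135231  0.32566074] [-0.28895243  0.10635998 -0.1389056   0.0014074  -1.31898957  0.47589526]
F [0.56902082 0.16893483 0.        ] hinge [0.45361186 0.13605972 0.        ] dot [0.65076883 0.19222136 0.        ] free edge [0.68250629 0.20126201 0.        ]
yel top edge pred px (np.float64(166.57371607246273), np.float64(164.89126421897646)) (166.7,162.6 meas, incl dot) (np.float64(357.8556346348546), np.float64(275.8896442834291)) (355.9,279.6)
```

View pics/w4.png

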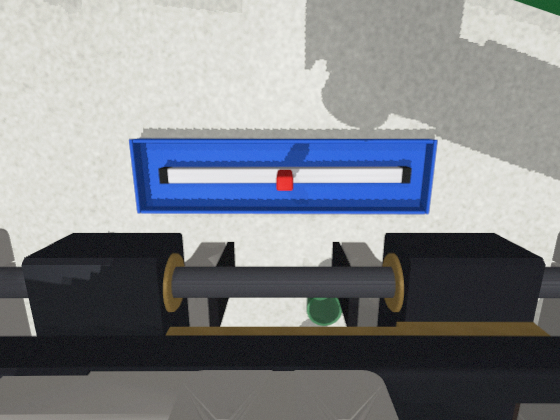

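The bar lies in the middle of the tray, its ends at (163,175) and (407,175) and well inside the walls. Next comes the approach to the dot with closed fingers.

```bash
python3 - <<'E'
from h import *
s=manip.get_state();th=np.radians(15.9);X=np.array([-np.sin(th),np.cos(th),0]);Y=np.array([-np.cos(th),-np.sin(th),0])
dot=np.array([.651,.1922,0])
print(totool(dot-.06*X+[0,0,.325]-s['eef_pos'])*1000, np.degrees(s['tcp_rot']))
E
```

```text
[-415.32255892 -310.3720932     0.52257234] [-179.70271078   -0.24122613  -79.26975465]
```

```bash
python3 -m pendant '[[[-15,-11,0],[0,0,0],30],[[-50,-37,0],[0,0,-1],10],[[-95,-71,0],[0,0,-2],0],[[-140,-105,0],[0,0,-3],0],[[-185,-138,0],[0,0,-4],0],[[-230,-172,0],[0,0,-5],0],[[-275,-206,0],[0,0,-5.2],0],[[-320,-239,0],[0,0,-5.2],0],[[-365,-273,0],[0,0,-5.2],0],[[-400,-299,0],[0,0,-5.2],0],[[-415,-310,0],[0,0,-5.2],0],[[-415,-310,0],[0,0,-5.2],0]]';  python3 -m pendant '[[[0,0,30],[0,0,0],0],[[0,0,70],[0,0,0],0],[[0,0,97],[0,0,0],0],[[0,0,100],[0,0,0],0],[[0,0,100],[0,0,0],0]]'; python3 - <<'E'
from h import *
s=manip.get_state();w,c=snap('wrist','w5.png')
th=np.radians(15.9);X=np.array([-np.sin(th),np.cos(th),0]);Y=np.array([-np.cos(th),-np.sin(th),0])
dot=np.array([.651,.1922,.225])
d=s['eef_pos']-dot;print('in X',d@X,'Y',d@Y,s['eef_pos'])
E
```

```text
clock: 10.98
eef_pos: [0.6658, 0.1364, 0.3186]
tcp_rot: [3.139, -0.0, -1.291]
wrist_force: [0.6, 0.2, -0.1]
gripper_width: 0.0001
grip_force: 0.0
clock: 11.6
eef_pos: [0.6664, 0.1344, 0.2217]
tcp_rot: [-3.141, -0.0, -1.294]
wrist_force: [0.2, 0.0, 0.2]
gripper_width: 0.0005
grip_force: 0.0
in X -0.05983680614913597 Y 0.0010227089756423096 [0.66640926 0.13437229 0.22169522]
```

View pics/w5.png

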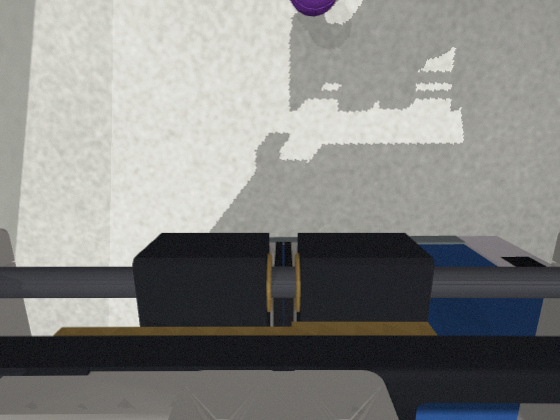

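The gripper hides the dot; the door is seen at right (470,300), behind the fingers as expected. I advance and watch the force.

```bash
python3 -m pendant '[[[-15,0,0],[0,0,0],0],[[-30,0,0],[0,0,0],0],[[-40,0,0],[0,0,0],0],[[-46,0,0],[0,0,0],0],[[-48,0,0],[0,0,0],0],[[-48,0,0],[0,0,0],0]]';python3 -m pendant '[[[-2,0,0],[0,0,0],0],[[-4,0,0],[0,0,0],0],[[-6,0,0],[0,0,0],0],[[-6,0,0],[0,0,0],0]]'
```

```text
clock: 12.4
eef_pos: [0.6531, 0.1807, 0.2207]
tcp_rot: [3.142, -0.001, -1.293]
wrist_force: [1.0, -3.1, 0.9]
gripper_width: 0.0003
grip_force: 1.4
clock: 12.9
eef_pos: [0.6515, 0.1858, 0.2207]
tcp_rot: [3.141, -0.001, -1.294]
wrist_force: [0.8, -5.2, 1.8]
gripper_width: 0.0008
grip_force: 2.8
```

```bash
python3 -m pendant '[[[-1.5,0,0],[0,0,0],0],[[-3,0,0],[0,0,0],0],[[-4.5,0,0],[0,0,0],0],[[-4.5,0,0],[0,0,0],0]]'
```

```text
clock: 13.4
eef_pos: [0.6502, 0.1898, 0.2207]
tcp_rot: [3.141, -0.001, -1.294]
wrist_force: [1.7, -6.6, 1.0]
gripper_width: 0.0005
grip_force: 3.1
```

```bash
python3 -m pendant '[[[-1,0,0],[0,0,0],0],[[-2,0,0],[0,0,0],0],[[-2,0,0],[0,0,0],0]]'; python3 -m pendant '[[[8,0,0],[0,0,0],0],[[25,0,0],[0,0,0],0],[[50,0,0],[0,0,0],0],[[80,0,0],[0,0,0],0],[[115,0,0],[0,0,0],0],[[140,0,-30],[0,0,0],0],[[150,0,-80],[0,0,0],0],[[150,0,-120],[0,0,0],0],[[150,0,-120],[0,0,0],0]]';python3 - <<'E'
from h import *
print(manip.get_state()['eef_pos'])
w,c=snap('wrist','w6.png');t,_=snap('scene','s6.png'); t2,_=snap('top','t6.png')
cv2.imwrite('pics/c6.png',np.hstack([cv2.resize(t,(400,300)),cv2.resize(t2,(400,300))])[:,:,::-1])
E
```

```text
clock: 13.78
eef_pos: [0.6496, 0.1914, 0.2207]
tcp_rot: [3.141, -0.002, -1.294]
wrist_force: [2.0, -6.8, 0.9]
gripper_width: 0.0004
grip_force: 3.8
clock: 14.9
eef_pos: [0.6923, 0.0475, 0.3448]
tcp_rot: [-3.134, -0.0, -1.294]
wrist_force: [-0.1, -0.5, -1.5]
gripper_width: 0.0004
grip_force: 0.0
[0.69230877 0.04749914 0.34482947]
```

View pics/c6.png

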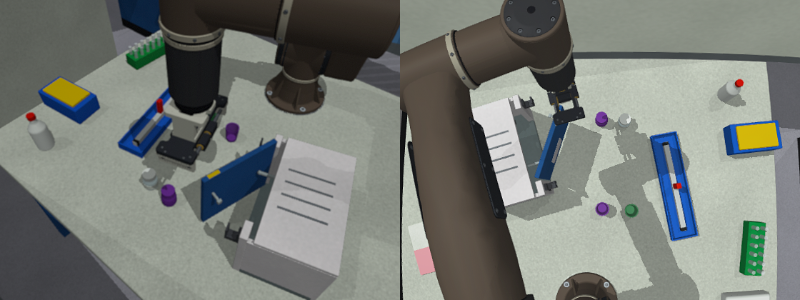

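The two views show the door ajar by about 0.5 rad, its free top corner near (200,180) in the left half. The bar is still in the tray at (678,185) in the right half, and the jar and beaker are standing. I work out the door angle and the inside sweep points.

```bash
python3 - <<'E'
from h import *
d=manip.get_calibration('scene');im=cv2.imread('pics/s6.png')
h=cv2.cvtColor(im,cv2.COLOR_BGR2HSV);n,l,st,ce=cv2.connectedComponentsWithStats(cv2.inRange(h,(20,150,90),(35,255,255)))
H=np.array([.4536,.1361])
for i in range(1,n):
    if ce[i][0]>200 and st[i,4]>15:
        y=onz(d,*ce[i],.238);v=y[:2]-H;print(ce[i],y,np.linalg.norm(v),'theta',np.radians(15.9)-np.arctan2(v[1],v[0]))
s=manip.get_state()
def pt(th,r=.195,off=.045,z=.222):
    a=np.radians(15.9)-th;u=np.array([np.cos(a),np.sin(a)]);n=np.array([np.sin(a),-np.cos(a)]);return np.r_[H+r*u-off*n,z]
for th,off in((.5,.055),(.5,.025),(.7,.025),(.9,.025),(1.1,.025),(1.3,.025),(1.45,.025),(1.55,.025),(1.6,.025)): 
    p=pt(th,off=off); print(th,off,p.round(3),(totool(p-s['eef_pos'])*1000).round(0))
print(manip.get_state()['joint_positions'])
E
```

```text
[298.70454545 243.22727273] [0.65819149 0.08159412 0.238     ] 0.21172758506022843 theta 0.5378731032758155
0.5 0.055 [0.656 0.147 0.222] [-104.    6.  118.]
0.5 0.025 [0.649 0.117 0.222] [-78.  20. 118.]
0.7 0.025 [0.642 0.079 0.222] [-43.  38. 118.]
0.9 0.025 [0.627 0.043 0.222] [-12.  63. 118.]
1.1 0.025 [0.605 0.01  0.222] [ 13.  93. 118.]
1.3 0.025 [ 0.577 -0.017  0.222] [ 32. 127. 118.]
1.45 0.025 [ 0.552 -0.034  0.222] [ 41. 155. 118.]
1.55 0.025 [ 0.535 -0.043  0.222] [ 45. 174. 118.]
1.6 0.025 [ 0.526 -0.047  0.222] [ 46. 184. 118.]
[ 3.50034611e-01  3.50283243e-01  2.09237965e-01 -8.72985603e-04
 -1.43078069e+00 -7.28155723e-02]
```

```bash
python3 -m pendant '[[[-40,2,0],[0,0,0],0],[[-90,5,0],[0,0,0],0],[[-104,6,0],[0,0,0],0],[[-104,6,30],[0,0,0],0],[[-104,6,75],[0,0,0],0],[[-104,6,110],[0,0,0],0],[[-104,6,118],[0,0,0],0],[[-104,6,118],[0,0,0],0]]' && python3 -m pendant '[[[13,7,0],[0,0,0],0],[[26,14,0],[0,0,0],0],[[44,23,0],[0,0,0],0],[[61,32,0],[0,0,0],0],[[77,44,0],[0,0,0],0],[[92,57,0],[0,0,0],0],[[105,71,0],[0,0,0],0],[[117,87,0],[0,0,0],0],[[127,103,0],[0,0,0],0],[[136,121,0],[0,0,0],0],[[136,121,0],[0,0,0],0]]'
```

```text
clock: 16.05
eef_pos: [0.6566, 0.1469, 0.2225]
tcp_rot: [3.141, -0.001, -1.293]
wrist_force: [0.9, 0.2, 0.2]
gripper_width: 0.0005
grip_force: 0.0
clock: 17.42
eef_pos: [0.5761, -0.0178, 0.223]
tcp_rot: [-3.141, 0.0, -1.294]
wrist_force: [0.5, -0.3, 0.4]
gripper_width: 0.0004
grip_force: 0.0
```

```bash
python3 -m pendant '[[[3,9,0],[0,0,0],0],[[6,19,0],[0,0,0],0],[[9,28,0],[0,0,0],0],[[11,38,0],[0,0,0],0],[[13,47,0],[0,0,0],0],[[13,50,0],[0,0,0],0],[[13,50,0],[0,0,0],0]]' && python3 -m pendant '[[[0,-5,0],[0,0,0],0],[[-5,-25,-15],[0,0,0],0],[[-15,-50,-60],[0,0,0],0],[[-20,-60,-110],[0,0,0],0],[[-20,-60,-130],[0,0,0],0],[[-20,-60,-130],[0,0,0],0]]';python3 - <<'E'
from h import *
d=manip.get_calibration('scene')
t,_=snap('scene','s7.png'); t2,_=snap('top','t7.png')
im=t[:,:,::-1].copy();h=cv2.cvtColor(im,cv2.COLOR_BGR2HSV);n,l,st,ce=cv2.connectedComponentsWithStats(cv2.inRange(h,(20,150,90),(35,255,255)))
H=np.array([.4536,.1361])
for i in range(1,n):
    if ce[i][0]>150 and st[i,4]>10:
        y=onz(d,*ce[i],.238);v=y[:2]-H;print(ce[i],st[i],y,np.linalg.norm(v),'theta',np.radians(15.9)-np.arctan2(v[1],v[0]))
cv2.imwrite('pics/c7.png',np.hstack([cv2.resize(t,(400,300)),cv2.resize(t2,(400,300))])[:,:,::-1])
E
```

```text
clock: 18.3
eef_pos: [0.5327, -0.043, 0.2227]
tcp_rot: [-3.141, -0.0, -1.293]
wrist_force: [0.5, 1.5, -0.1]
gripper_width: 0.0002
grip_force: 0.0
clock: 19.05
eef_pos: [0.5862, -0.0068, 0.3541]
tcp_rot: [-3.139, -0.0, -1.293]
wrist_force: [-0.3, -0.3, -1.6]
gripper_width: 0.0001
grip_force: 0.0
[293.4 160.4] [292 159   4   4  15] [ 0.50268402 -0.05225028  0.238     ] 0.1946408719732393 theta 1.5933740146682698
```

View pics/c7.png

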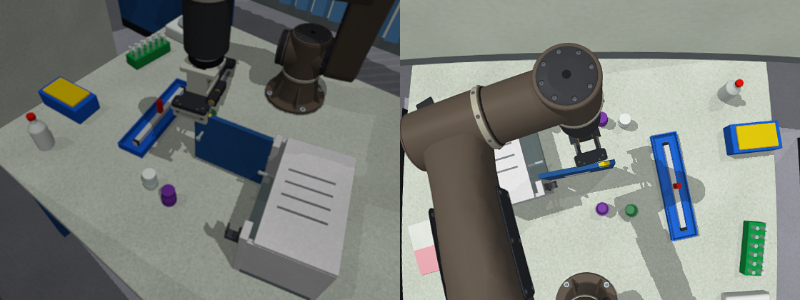

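The door stands open at about 1.6 rad, with its top edge from (540,178) to (613,162) in the right half. The bar is in the tray and the jar and beaker have not moved, so I hand in.

```bash
python3 -c "
from bench import manip
print(manip.hand_in())"
```

```text
the job is handed in; nothing more can be done
None
```

The job is handed in, with no verdict returned: the bar lies in the blue tray, the door stands open at about 1.6 rad after its release at the dot, and the jar and beaker look unmoved.

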